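# Lay a straightedge flush against a phone frame

### The job

Check the opened phone frame for bend: lay the steel straightedge flat on the mat with its working edge (the long side that the orange grip is set back from) flush against the frame's free long edge, the one with no jaw on it, centred along it to within about two centimetres, and let go. Leave the other things on the table where they are.

Things in the scene. Friction and masses are not known exactly. Their poses are not given: they have to be found in the camera images.
- straightedge: Steel bar lying flat, 200 mm (own y) x 24 mm (own x) x 12 mm, about 0.4 kg, with an orange upright grip on top: 90 mm long (y), 12 mm thick (x), reaching 12 to 46 mm above the bar's underside, its middle plane at x = -4 mm (10 mm of bare bar top on the working side, 2 mm on the other). Origin: centre of the underside; z up. Working face: the long side at x = +12 mm, looking to +x.
- grip_mid (a point): Middle of the straightedge's orange grip, 30 mm above its underside; axes as the straightedge's
- edge_mid (a point): Middle of the straightedge's working face (12 mm to +x of the bar's origin, 6 mm above its underside); axes as the straightedge's
- edge_left (a point): Point on the working face 80 mm to +y of edge_mid; axes as the straightedge's
- edge_right (a point): Point on the working face 80 mm to -y of edge_mid; axes as the straightedge's
- jig: Dark steel jig fixed to the table, holding an opened blue phone frame (green board, black battery): 160 mm (own y) x 78 mm (own x), from 3 to 12 mm above the table. Black jaws 18 mm high hold its short ends (30 mm or more back from the free edge) and its far long side (brass thumbscrew). Origin: under the frame's centre, at table height. The free long edge is at x = -39 mm, looking to -x.
- frame_edge (a point): Middle of the frame's free long edge, 6 mm above the table; own +x points into the frame, square to the edge; own y runs along the edge, which reaches from -80 to +80 mm
- spray_can: Bystander: yellow spray can, 66 mm across, 190 mm tall; origin under its centre
- screw_tray: Bystander: shallow green divided tray, 90 x 130 x 22 mm; origin under its centre
- spare_phone: Bystander: white phone with a black screen lying flat, 72 x 150 x 9 mm; origin under its centre
- screwdriver: Bystander: red-handled screwdriver, 160 mm, lying on the far side of the mat; its own x axis runs from handle to tip
- brush: Bystander: wooden cleaning brush, 170 mm, lying on the table; its own x axis runs from handle to bristles
- cleaner: Bystander: amber bottle with white cap, 60 mm across, 130 mm tall; origin under its centre
Not all that is in view belongs to the job. What is shaped like the straightedge but purple is not meant.

How it is judged:
At the end, for the whole second after the job is handed in: The straightedge lies flat on the mat (underside within 3 mm of it, tilt under 0.05 rad) and at rest, its working face towards the frame and no more than 2.5 mm from the frame's free edge at both points 80 mm either side of its middle, its middle within 25 mm of the edge's middle along the edge (x of edge_left in the frame of frame_edge between -0.0025 and 0.0025 m and x of edge_right in the frame of frame_edge between -0.0025 and 0.0025 m and y of edge_mid in the frame of frame_edge between -0.025 and 0.025 m and angle between straightedge's own z axis and vertical below 0.05 rad and height (world z) of straightedge below 0.003 m and linear speed of straightedge below 0.01 m/s and angular speed of straightedge below 0.05 rad/s); the robot touches nothing.
It fails at once if a bystander was moved by more than 30 mm (distance of any of spray_can, screw_tray, spare_phone, screwdriver, brush, cleaner from where it was at the start of the episode above 0.03 m).
It also fails if it takes over 38 s, if anything falls off the work surface, if the arm or the gripper's body presses on something with over 40 N, if the wrist force passes 120 N, or if a joint passes its speed limit or range.

### The arm

A 7-joint arm with a two-finger parallel gripper is mounted at the origin on the work surface. World frame = base frame: x ahead of the robot, y to its left, z up, the work surface at z = 0. Lengths are in m, angles in rad, forces in N, time in s.
With the tool pointing down it reaches from about 0.35 to 0.9 m from the base axis. Payload 8.1 kg.
Tool frame: the origin (TCP) lies on the centre line of the jaws, within the pads' length; the fingertips stand arm.tips_ahead ahead of it and the grasp point (between the pads) lies 8 mm behind it (arm.tips_ahead is the distance from the TCP to the fingertips, in m); z points along the fingers, y is the direction in which the jaws open and shut (so a half turn about z gives the same grasp; the last joint's range is limited). The gripper opens to 92 mm and grips with 3 to 60 N. Pads are 19 mm wide; open, the fingers measure 130 mm over their backs; the gripper's body (75 mm by 190 mm) begins 47 mm behind the grasp point.
Start: joints at [-1.314, 0.434, 0.025, 1.573, -0.012, 1.134, -0.075], TCP at [0.22, 0.585, 0.238] pointing down, gripper open.
Joint ranges: [-2.62, 2.62], [-0.44, 2.09], [-1.27, 1.32], [0.08, 2.57], [-1.32, 4.46], [0.12, 2], [-2.74, 2.74]. Speed limits (rad/s): [2.22, 2.22, 3.01, 3.01, 3.14, 3.14, 3.14].

### API

Orientations are given as a rotation vector (axis times angle).
In Python, from cell import arm gives the robot as it stands. The module is installed in compiled form; this text tells all that it offers.
- The arm moves only by the tool jog_arm, never from a script. Its argument "moves" is a list of rows, each an object with "twist": the turn, a rotation vector about the tool's x, y, z in units of 10 degrees (1.0 is 10 degrees), a list of three; "xyz": the shift along the tool's x, y, z in units of 60 mm (1.0 is 60 mm), a list of three; "grip": the closure, from -1 (fully open) to 1 (shut). A call has 1 to 5 rows; each row is the pose to reach, as a shift and turn from the pose commanded when the call began, along the tool's axes at that moment; what a row does not reach only later rows make up. A row lasts 1/8 s, in which the tool goes at most 62.5 mm and 10.7 degrees, less where a joint would pass 70% of its speed; a pose out of reach is approached as far as the arm can. A call with a gripper value outside its range is refused whole. The fingers move at their own pace and stop on an object; "force" is the grip in N (left out, the last holds). Time passes only in rows, so rows that repeat a pose let the fingers close. It gives the time, the measured TCP pose, the force and the opening at its end, in the units of the state.
- arm.observe(): the state, without advancing time (a new reading comes with each control period).
- arm.get_image(name): name is "scene" or "top" or "wrist"; returns the picture (384x512x3 uint8, blue, green, red); there is no depth.
- arm.camera_params(name): a dict with "mtx" (3x3 intrinsics, pixels), "k1" (the pictures are not rectified: a ray, as slopes to the right and down, at radius r is drawn at 1 + k1 r^2 times it, then the intrinsics apply), "T" (4x4, takes a point from camera to world coordinates); the wrist camera has in their place "T_tool_cam" (4x4, takes a point from camera to tool coordinates, whose origin is the TCP and whose axes are the flange's). Camera axes: x right, y down, z forward; pixel columns grow to the right and rows downward; lengths in m; the calibration is good to about 2 mm. A picture is of the moment at which its call begins: read the wrist's pose just before it. camera_params takes no time and is no camera call.
- arm.sign_off(): hands the job in, once; it reports no verdict.
The state is a dict: "clock": time; "joints": joint angles; "dq": joint speeds; "joint_efforts": joint torques, N m; "position": TCP position; "ee_rot": TCP orientation; "force": force on the tool from outside, world axes, zero at the start; "ft_torque": the same for the moment, N m; "width": opening from 0.0 (shut) to 1.0 (fully open).
Only numpy, scipy, OpenCV 4.12 (cv2) and the standard library are available. Lean on these libraries where they do the work, as an engineer would, in place of code of your own. Each camera call takes 0.05 s, during which the arm holds its last target. There are 200 camera calls.

## Working session

There is one attempt and no reset: what is moved stays moved. The work goes in short steps, Python scripts to look and compute and a tool call to move; the robot and the scene stay as the last step left them, time stands still between calls to the robot, and variables do not carry over. Pictures are saved under pics/ and viewed, about 8 in all and at most 12, crops included, and the job is handed in when it is done.

Besides the shell and the picture viewer there is one more tool, called after ">>>" by a JSON object that holds its "op" and its "data", one argument or row to a line. jog_arm: Moves the arm, as the interface text tells. Its arguments: {"type":"object","properties":{"moves":{"type":"array","items":{"type":"object","properties":{"twist":{"type":"array","items":{"type":"number"}},"xyz":{"type":"array","items":{"type":"number"}},"grip":{"type":"number"}}}},"force":{"type":"number"}},"required":["moves"]}

```bash
mkdir -p pics; cat > h.py <<'E'
import numpy as np, cv2
from cell import arm
from scipy.spatial.transform import Rotation as R
def cam(n):
    p=arm.camera_params(n)
    if n=="wrist":
        s=arm.observe(); T=np.eye(4); T[:3,:3]=R.from_rotvec(s["ee_rot"]).as_matrix(); T[:3,3]=s["position"]
        p["T"]=T@np.array(p["T_tool_cam"])
    return p
def ray(p,uv,z):
    uv=np.atleast_2d(np.float64(uv)); 
    d=cv2.undistortPoints(uv[:,None],np.array(p["mtx"]),np.array([p["k1"],0,0,0.]))[:,0] if 1 else 0
    T=np.array(p["T"]); w=np.c_[d,np.ones(len(d))]@T[:3,:3].T
    return T[:3,3]+w*((z-T[2,3])/w[:,2])[:,None]
E
python3 - <<'E'
from h import *
print(arm.observe(),arm.tips_ahead)
for n in("top","scene"):
    i=arm.get_image(n);cv2.imwrite(f"pics/{n}0.png",i)
    p=cam(n);print(n,p["k1"],np.round(p["T"],3).tolist())
i=[cv2.imread(f"pics/{n}0.png") for n in("top","scene")]
cv2.imwrite("pics/t.png",cv2.resize(i[0],(800,600)))
E
```

```text
{'clock': 0.0, 'joints': array([-1.3135758 ,  0.43522518,  0.02493843,  1.57410037, -0.0115627 ,
        1.13398174, -0.07511333]), 'dq': array([-0.00017748,  0.0003823 ,  0.00140132,  0.00179811, -0.00089035,
       -0.0006752 ,  0.00117453]), 'joint_efforts': array([ 1.05096733e-03, -6.67829990e+01,  9.85040590e-01, -3.14458752e+01,
       -6.07070443e-02,  4.26604156e-02,  1.38441551e-04]), 'position': array([0.219938  , 0.58449786, 0.23694193]), 'ee_rot': array([-5.62194634e-01, -3.09075719e+00,  2.45953884e-03]), 'force': array([ 0.52758549,  0.23887086, -0.39816012]), 'ft_torque': array([-0.02038527,  0.00322299,  0.0203362 ]), 'width': 0.9989650129294154} 0.011
top -0.03741006444510498 [[-0.024, -0.993, 0.111, 0.4], [-1.0, 0.023, -0.013, 0.001], [0.01, -0.112, -0.994, 1.658], [0.0, 0.0, 0.0, 1.0]]
scene 0.02885871605681388 [[0.651, 0.633, -0.418, 1.207], [0.759, -0.532, 0.376, -0.58], [0.015, -0.562, -0.827, 1.278], [0.0, 0.0, 0.0, 1.0]]
```

View pics/t.png

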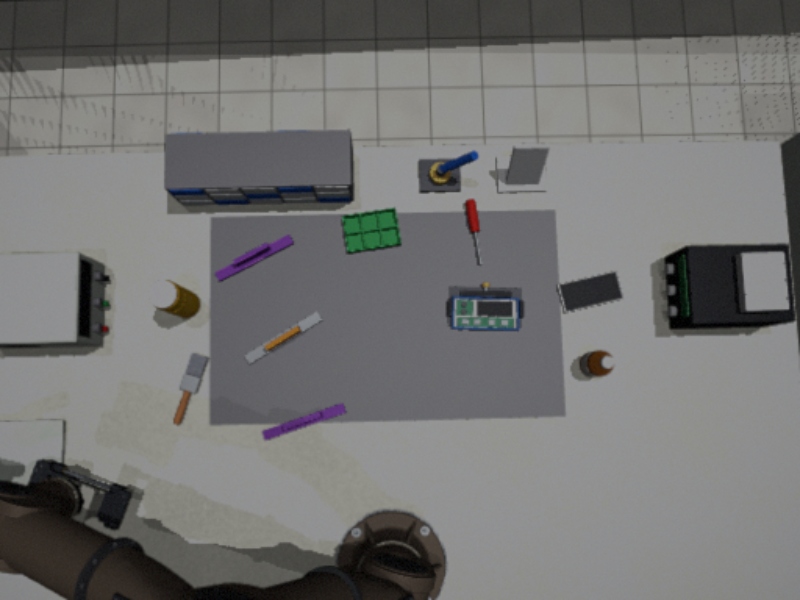

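View pics/scene0.png

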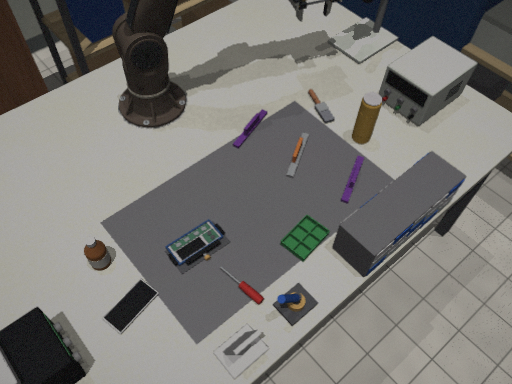

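The top view (800x600) shows the orange-gripped straightedge at about (284,337), tilted. The frame is at (485,313), with its free edge facing the robot (row ~331) and the thumbscrew on the far side. Purple decoys are at (255,257) and (305,421).

```bash
python3 - <<'E'
from h import *
i=cv2.imread("pics/top0.png");p=cam("top");h=cv2.cvtColor(i,cv2.COLOR_BGR2HSV)
def big(m,z,n):
    c=max(cv2.findContours(m,0,1)[0],key=cv2.contourArea)
    b=cv2.boxPoints(cv2.minAreaRect(c)); w=ray(p,b,z); print(n,cv2.contourArea(c),np.round(b).tolist(),np.round(w[:,:2],3).tolist(),"ctr",w.mean(0).round(3))
    return c
m=cv2.inRange(h,(5,100,90),(22,255,255)); m[:,:150]=0;m[:,250:]=0
big(m,.046,"orange")
roi=np.zeros(i.shape[:2],np.uint8);roi[190:240,150:215]=255
g=cv2.inRange(h,(0,0,125),(180,80,255))&roi
big(g|m,.012,"bar")
roi[:]=0;roi[175:220,280:345]=255
big(cv2.inRange(h,(95,120,40),(125,255,255))&roi,.012,"blue")
c=np.hstack([cv2.resize(i[190:240,150:215],None,fx=6,fy=6,interpolation=2),cv2.resize(i[175:225,280:345],None,fx=6,fy=6,interpolation=2)])
cv2.imwrite("pics/c1.png",c)
print(R.from_rotvec(arm.observe()["ee_rot"]).as_matrix().round(3), np.round(arm.camera_params("wrist")["T_tool_cam"],3))
E
```

```text
orange 56.5 [[169.0, 221.0], [190.0, 208.0], [192.0, 211.0], [171.0, 224.0]] [[0.509, 0.282], [0.554, 0.205], [0.544, 0.199], [0.499, 0.276]] ctr [0.526 0.241 0.046]
bar 184.0 [[156.0, 227.0], [202.0, 199.0], [205.0, 204.0], [159.0, 232.0]] [[0.49, 0.333], [0.59, 0.164], [0.571, 0.153], [0.472, 0.322]] ctr [0.531 0.243 0.012]
blue 13.0 [[329.0, 191.0], [332.0, 191.0], [333.0, 210.0], [330.0, 210.0]] [[0.609, -0.308], [0.61, -0.319], [0.538, -0.32], [0.538, -0.309]] ctr [ 0.574 -0.314  0.012]
[[-0.936  0.352 -0.   ]
 [ 0.352  0.936 -0.001]
 [-0.    -0.001 -1.   ]] [[-0.001 -0.968 -0.253  0.067]
 [ 1.    -0.001 -0.     0.   ]
 [-0.    -0.253  0.968 -0.146]
 [ 0.     0.     0.     1.   ]]
```

View pics/c1.png

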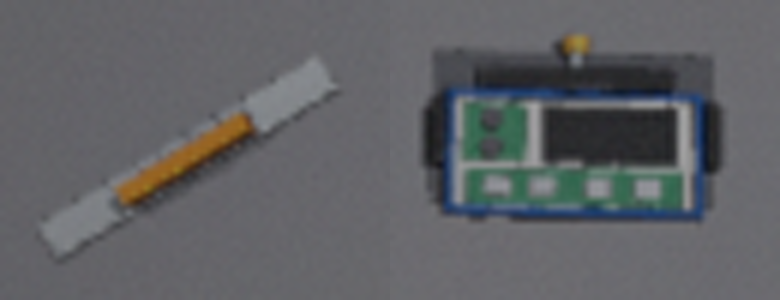

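>>> {"op": "jog_arm", "data": {
  "moves": [
    {"xyz": [-6.8,-3.55,0.6],"twist": [0,0,3.9],"grip": -1},
    {"xyz": [-6.8,-3.55,0.6],"twist": [0,0,3.9],"grip": -1},
    {"xyz": [-6.8,-3.55,0.6],"twist": [0,0,3.9],"grip": -1},
    {"xyz": [-6.8,-3.55,0.6],"twist": [0,0,3.9],"grip": -1},
    {"xyz": [-6.8,-3.55,0.6],"twist": [0,0,3.9],"grip": -1}
  ]
}}

```text
clock: 0.72
position: [0.4287, 0.3512, 0.2131]
ee_rot: [1.564, 2.725, -0.0]
force: [1.2, 0.8, 0.4]
width: 1.001
```

```bash
cat >> h.py <<'E'
def go(t,yh):
    "moves (units) to TCP target t with tool y heading yh deg, tool down"
    s=arm.observe(); M=R.from_rotvec(s["ee_rot"]).as_matrix()
    a=np.deg2rad(yh); y=np.array([np.cos(a),np.sin(a),0]); z=np.array([0,0,-1.]); G=np.c_[np.cross(y,z),y,z]
    print("t",s["clock"],"pos",s["position"].round(4),"yh",np.rad2deg(np.arctan2(M[1,1],M[0,1])).round(2),"F",s["force"].round(1),"w",round(s["width"],3),"j",s["joints"].round(2))
    print("xyz",(M.T@(np.array(t)-s["position"])/.06).round(3),"twist",np.rad2deg(R.from_matrix(M.T@G).as_rotvec()/10).round(3))
E
python3 - <<'E'
from h import *
go([.528,.241,.2],30.6)
p=cam("top")
e=ray(p,[[289.3,210.5],[331.7,211.2]],.012);print(e,np.rad2deg(np.arctan2(*(e[0]-e[1])[:2])))
E
```

```text
t 0.725 pos [0.4287 0.3512 0.2131] yh 30.3 F [1.2 0.8 0.4] w 1.001 j [-0.97  0.34  0.25  1.8  -0.1   1.01 -0.15]
xyz [-2.42   0.503  0.218] twist [-0.001  0.    -0.03 ]
[[ 0.53992489 -0.15757627  0.012     ]
 [ 0.53360668 -0.31484907  0.012     ]] 2.3005386062999404
```

>>> {"op": "jog_arm", "data": {
  "moves": [
    {"xyz": [-2.4,0.5,0.2],"twist": [0,0,0]},
    {"xyz": [-2.4,0.5,0.2],"twist": [0,0,0]},
    {"xyz": [-2.4,0.5,0.2],"twist": [0,0,0]},
    {"xyz": [-2.4,0.5,0.2],"twist": [0,0,0]},
    {"xyz": [-2.4,0.5,0.2],"twist": [0,0,0]}
  ]
}}

```text
invalid input at $.moves[0]: expected keys twist, xyz, grip
```

```bash
python3 - <<'E'
from h import *
go([.528,.241,.2],30.6)
p=cam("wrist");i=arm.get_image("wrist");cv2.imwrite("pics/w1.png",i)
h=cv2.cvtColor(i,cv2.COLOR_BGR2HSV)
o=cv2.inRange(h,(5,120,90),(20,255,255))
g=cv2.inRange(h,(0,0,125),(180,60,255))
for n,m,z in(("orange",o,.046),("bar",g|o,.012)):
    c=max(cv2.findContours(m,0,1)[0],key=cv2.contourArea);b=cv2.boxPoints(cv2.minAreaRect(c));w=ray(p,b,z)
    print(n,b.round().tolist(),w[:,:2].round(4).tolist(),w.mean(0).round(4))
E
```

```text
t 0.725 pos [0.4287 0.3512 0.2131] yh 30.3 F [1.2 0.8 0.4] w 1.001 j [-0.97  0.34  0.25  1.8  -0.1   1.01 -0.15]
xyz [-2.42   0.503  0.218] twist [-0.001  0.    -0.03 ]
orange [[281.0, 282.0], [292.0, 282.0], [292.0, 310.0], [281.0, 310.0]] [[0.5072, 0.2653], [0.5173, 0.2712], [0.5355, 0.2419], [0.5251, 0.2359]] [0.5213 0.2536 0.046 ]
bar [[-10.0, 245.0], [0.0, 36.0], [183.0, 45.0], [172.0, 254.0]] [[0.1973, 0.1136], [0.1311, 0.3403], [0.3012, 0.4228], [0.3928, 0.2174]] [0.2556 0.2735 0.012 ]
```

View pics/w1.png

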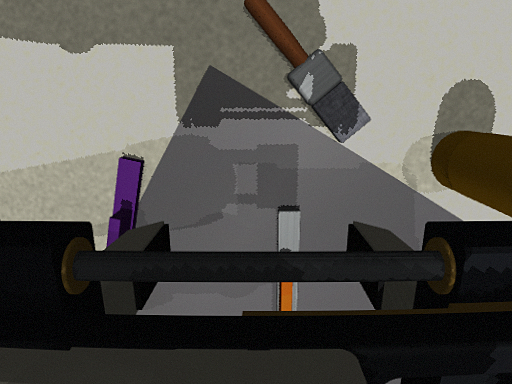

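The wrist view shows the bar end at about (289,207), steel cols 278–300 and orange cols 281–292. Bare steel is wider on the right (+tool y), which confirms the working side. Now I'll measure the edges.

```bash
python3 - <<'E'
from h import *
p=cam("wrist");i=cv2.imread("pics/w1.png");g=cv2.GaussianBlur(i,(1,5),0).astype(float)
s=g[:,:,1];bl=g[:,:,2]-g[:,:,0]
def edges(a,rows,z,sgn=1):
    L=[];Rr=[]
    for r in rows:
        d=np.diff(a[r,265:315]);L.append((265.5+np.argmax(d),r));Rr.append((265.5+np.argmin(d),r))
    out=[]
    for e in(L,Rr):
        w=ray(p,e,z)[:,:2];v=cv2.fitLine(w.astype(np.float32),cv2.DIST_HUBER,0,1e-4,1e-4).ravel();out.append(v)
        print(z,e[0],e[-1],"head",np.rad2deg(np.arctan2(v[1],v[0])),v[2:])
    return out
a=edges(s,range(213,246),.012);b=edges(bl,range(284,309),.046)
n=np.array([.861,.509])
for v in a+b: print("offset along n",v[2:]@n)
print(ray(p,[[279,207],[299,207]],.012))
E
```

```text
0.012 (np.float64(278.5), 213) (np.float64(278.5), 245) head -59.321575 [0.48955265 0.29401404]
0.012 (np.float64(299.5), 213) (np.float64(276.5), 245) head 73.49804 [0.50163424 0.29447466]
0.046 (np.float64(280.5), 284) (np.float64(280.5), 308) head -59.138165 [0.5225467  0.23878676]
0.046 (np.float64(291.5), 284) (np.float64(291.5), 308) head -58.576218 [0.5328879 0.2446378]
offset along n 0.5711579736173152
offset along n 0.5817946833968163
offset along n 0.5714551753997803
offset along n 0.5833371026068925
[[0.47635836 0.31734348 0.012     ]
 [0.49550596 0.3282595  0.012     ]]
```

>>> {"op": "jog_arm", "data": {
  "moves": [
    {"xyz": [-2.4,0.5,0.2],"twist": [0,0,0],"grip": -1},
    {"xyz": [-2.4,0.5,0.2],"twist": [0,0,0],"grip": -1},
    {"xyz": [-2.4,0.5,0.2],"twist": [0,0,0],"grip": -1},
    {"xyz": [-2.4,0.5,0.2],"twist": [0,0,0],"grip": -1}
  ]
}}

```text
clock: 1.27
position: [0.5274, 0.2416, 0.2009]
ee_rot: [1.567, 2.722, -0.002]
force: [-0.0, 0.4, -0.6]
width: 0.997
```

```bash
python3 - <<'E'
from h import *
go([.530,.238,.027],31)
E
```

```text
t 1.275 pos [0.5274 0.2416 0.2009] yh 30.15 F [-0.   0.4 -0.6] w 0.997 j [-0.74  0.4   0.29  1.75 -0.13  1.01  0.13]
xyz [-0.071  0.01   2.899] twist [-0.005  0.005 -0.085]
```

>>> {"op": "jog_arm", "data": {
  "moves": [
    {"xyz": [-0.07,0.01,2.0],"twist": [0,0,-0.09],"grip": -0.5},
    {"xyz": [-0.07,0.01,2.6],"twist": [0,0,-0.09],"grip": -0.5},
    {"xyz": [-0.07,0.01,2.88],"twist": [0,0,-0.09],"grip": -0.5},
    {"xyz": [-0.07,0.01,2.88],"twist": [0,0,-0.09],"grip": -0.5},
    {"xyz": [-0.07,0.01,2.88],"twist": [0,0,-0.09],"grip": -0.5}
  ]
}}

```text
clock: 1.9
position: [0.5296, 0.2417, 0.0301]
ee_rot: [1.539, 2.738, 0.003]
force: [0.2, -0.2, -0.3]
width: 0.751
```

>>> {"op": "jog_arm", "data": {
  "moves": [
    {"xyz": [0,0,0],"twist": [0,0,0],"grip": 1},
    {"xyz": [0,0,0],"twist": [0,0,0],"grip": 1},
    {"xyz": [0,0,0],"twist": [0,0,0],"grip": 1},
    {"xyz": [0,0,0],"twist": [0,0,0],"grip": 1},
    {"xyz": [0,0,0],"twist": [0,0,0],"grip": 1}
  ],
  "force": 40
}}

```text
clock: 2.52
position: [0.5291, 0.2404, 0.0286]
ee_rot: [-1.54, -2.738, -0.0]
force: [-1.1, -0.2, 1.0]
width: 0.256
```

>>> {"op": "jog_arm", "data": {
  "moves": [
    {"xyz": [0,0,0],"twist": [0,0,0],"grip": 1},
    {"xyz": [0,0,0],"twist": [0,0,0],"grip": 1},
    {"xyz": [0,0,-0.3],"twist": [0,0,0],"grip": 1},
    {"xyz": [0,0,-0.8],"twist": [0,0,0],"grip": 1},
    {"xyz": [0,0,-1.0],"twist": [0,0,0],"grip": 1}
  ]
}}

```text
clock: 3.15
position: [0.53, 0.2407, 0.0907]
ee_rot: [1.54, 2.737, 0.003]
force: [-0.1, -0.2, -4.8]
width: 0.128
```

```bash
python3 - <<'E'
from h import *
go([.496,-.235,.085],-2.3)
E
```

```text
t 3.15 pos [0.53   0.2407 0.0907] yh 31.27 F [-0.1 -0.2 -4.8] w 0.128 j [-0.7   0.53  0.26  1.86 -0.18  0.77  0.2 ]
xyz [-6.483 -4.6    0.084] twist [ 0.015 -0.004  3.357]
```

>>> {"op": "jog_arm", "data": {
  "moves": [
    {"xyz": [-0.8,-0.57,0.05],"twist": [0,0,0.4],"grip": 1},
    {"xyz": [-1.6,-1.15,0.05],"twist": [0,0,0.8],"grip": 1},
    {"xyz": [-2.4,-1.7,0.05],"twist": [0,0,1.2],"grip": 1},
    {"xyz": [-3.2,-2.3,0.05],"twist": [0,0,1.7],"grip": 1},
    {"xyz": [-3.8,-2.7,0.05],"twist": [0,0,2.0],"grip": 1}
  ]
}}

```text
clock: 3.78
position: [0.5081, -0.0414, 0.0858]
ee_rot: [1.998, 2.425, -0.001]
force: [1.0, 0.7, -5.7]
width: 0.131
```

```bash
python3 - <<'E'
from h import *
go([.496,-.235,.085],-2.3)
E
```

```text
t 3.775 pos [ 0.5081 -0.0414  0.0858] yh 11.03 F [ 1.   0.7 -5.7] w 0.131 j [-0.29  0.45  0.36  2.04 -0.24  0.69  0.41]
xyz [-3.128 -0.816  0.015] twist [-0.002  0.002  1.333]
```

>>> {"op": "jog_arm", "data": {
  "moves": [
    {"xyz": [-0.8,-0.2,0.0],"twist": [0,0,0.35],"grip": 1},
    {"xyz": [-1.6,-0.4,0.0],"twist": [0,0,0.7],"grip": 1},
    {"xyz": [-2.4,-0.6,0.0],"twist": [0,0,1.1],"grip": 1},
    {"xyz": [-3.0,-0.8,0.0],"twist": [0,0,1.33],"grip": 1},
    {"xyz": [-3.13,-0.82,0.0],"twist": [0,0,1.33],"grip": 1}
  ]
}}

```text
clock: 4.4
position: [0.4964, -0.2358, 0.0858]
ee_rot: [2.265, 2.176, -0.002]
force: [0.1, 0.1, -5.0]
width: 0.13
```

>>> {"op": "jog_arm", "data": {
  "moves": [
    {"xyz": [0,0,0.4],"twist": [0,0,0],"grip": 1},
    {"xyz": [0,0,0.6],"twist": [0,0,0],"grip": 1},
    {"xyz": [0,0,0.7],"twist": [0,0,0],"grip": 1},
    {"xyz": [0,0,0.7],"twist": [0,0,0],"grip": 1}
  ]
}}

```text
clock: 4.9
position: [0.4976, -0.2319, 0.0434]
ee_rot: [-2.259, -2.182, 0.0]
force: [-0.4, 1.0, -5.0]
width: 0.131
```

```bash
python3 - <<'E'
from h import *
go([.496,-.235,.030],-2.3)
cv2.imwrite("pics/w2.png",arm.get_image("wrist"))
E
```

```text
t 4.9 pos [ 0.4976 -0.2319  0.0434] yh -1.98 F [-0.4  1.  -5. ] w 0.131 j [ 0.07  0.58  0.38  1.98 -0.34  0.65  0.63]
xyz [-0.053 -0.024  0.224] twist [-0.003 -0.002  0.032]
```

View pics/w2.png

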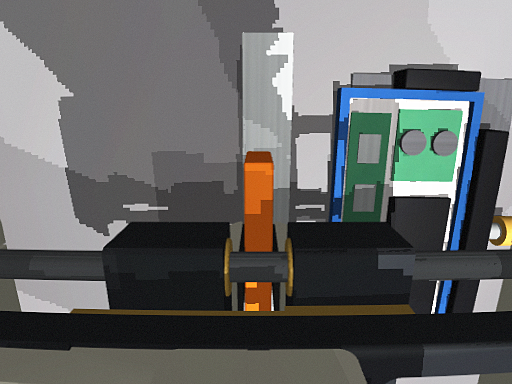

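The wrist view shows the bar held. Its working edge is at cols ~294 (row 33) to ~290, and the frame's free edge runs from (339,90) to (330,225). I'll measure the gap and angle next.

```bash
python3 - <<'E'
from h import *
p=cam("wrist");i=cv2.imread("pics/w2.png");h=cv2.cvtColor(i,cv2.COLOR_BGR2HSV)
def fit(e,z,n):
    w=ray(p,e,z)[:,:2];v=cv2.fitLine(w.astype(np.float32),cv2.DIST_HUBER,0,1e-4,1e-4).ravel()
    v=v*np.sign([v[1]]*2+[1/v[1]*v[1]]*2) if 0 else v
    if v[1]<0: v[:2]*=-1
    print(n,e[0],e[-1],"heady",np.rad2deg(np.arctan2(v[1],v[0])).round(2),"x at y=-.16:",(v[2]+(-.16-v[3])*v[0]/v[1]).round(4),"x at -.235",(v[2]+(-.235-v[3])*v[0]/v[1]).round(4));return v
b=cv2.inRange(h,(100,120,40),(125,255,255))
L=[(np.flatnonzero(b[r,315:380])[0]+314.5,r) for r in range(100,215)]
fit(L,.003,"frame bottom");
# top edge: strongest internal change within blue
for r in (100,140,180,215): print(r,i[r,324:352].tolist())
g=cv2.GaussianBlur(i[:,:,1],(1,7),0).astype(float)
E=[(275.5+np.argmin(np.diff(g[r,275:305])),r) for r in range(38,140)]
fit(E,.027,"bar top right"); E2=[(232.5+np.argmax(np.diff(g[r,232:255])),r) for r in range(38,140)]
fit(E2,.027,"bar top left")
print("bar end",ray(p,[[267,32.5]],.027),"frame corner top",ray(p,[[342,89]],.012))
E
```

```text
frame bottom (np.float64(336.5), 100) (np.float64(329.5), 214) heady 87.39 x at y=-.16: 0.544 x at -.235 0.5406
100 [[194, 194, 197], [194, 194, 198], [197, 197, 201], [198, 197, 201], [192, 193, 195], [193, 192, 195], [196, 198, 198], [202, 200, 204], [217, 216, 219], [58, 57, 59], [57, 57, 60], [65, 65, 69], [65, 60, 60], [48, 22, 9], [48, 24, 11], [36, 18, 4], [95, 49, 22], [248, 141, 62], [231, 132, 57], [227, 134, 62], [225, 128, 57], [224, 130, 56], [226, 131, 58], [225, 129, 55], [223, 121, 45], [232, 161, 113], [255, 255, 255], [255, 255, 255]]
140 [[198, 198, 200], [197, 195, 198], [199, 195, 200], [197, 196, 198], [203, 199, 203], [210, 209, 214], [145, 142, 146], [63, 62, 63], [62, 62, 64], [68, 70, 72], [52, 38, 33], [49, 26, 14], [42, 27, 14], [72, 39, 18], [230, 127, 56], [241, 142, 64], [235, 133, 58], [234, 135, 61], [236, 137, 62], [241, 140, 62], [136, 74, 35], [110, 59, 24], [113, 53, 16], [127, 128, 133], [102, 106, 110], [59, 86, 42], [76, 108, 50], [75, 106, 52]]
180 [[204, 204, 204], [204, 202, 204], [216, 214, 217], [153, 150, 153], [49, 50, 49], [62, 61, 64],
[... 374 characters left out ...]
, 60], [66, 68, 70], [62, 61, 61], [54, 39, 30], [48, 27, 11], [44, 29, 17], [76, 40, 20], [107, 59, 25], [104, 55, 22], [184, 102, 44], [218, 124, 55], [223, 126, 53], [136, 71, 31], [66, 38, 19], [69, 29, 3], [118, 116, 122], [106, 111, 113], [50, 67, 45], [46, 66, 32], [42, 63, 28], [47, 65, 35], [46, 65, 31], [50, 69, 34], [49, 69, 37], [50, 70, 36], [51, 69, 37]]
bar top right (np.float64(292.5), 38) (np.float64(290.5), 139) heady 88.12 x at y=-.16: 0.5169 x at -.235 0.5144
bar top left (np.float64(241.5), 38) (np.float64(242.5), 139) heady 87.36 x at y=-.16: 0.4934 x at -.235 0.4899
bar end [[ 0.5059319  -0.13177026  0.027     ]] frame corner top [[ 0.54454784 -0.15741628  0.012     ]]
```

>>> {"op": "jog_arm", "data": {
  "moves": [
    {"xyz": [-0.07,0.0,0.1],"twist": [0,0,0.05],"grip": 1},
    {"xyz": [-0.07,0.15,0.2],"twist": [0,0,0.05],"grip": 1},
    {"xyz": [-0.07,0.3,0.22],"twist": [0,0,0.05],"grip": 1},
    {"xyz": [-0.07,0.3,0.22],"twist": [0,0,0.05],"grip": 1},
    {"xyz": [-0.07,0.3,0.22],"twist": [0,0,0.05],"grip": 1}
  ]
}}

```text
clock: 5.58
position: [0.5153, -0.2372, 0.0303]
ee_rot: [-2.269, -2.172, 0.0]
force: [0.2, -0.3, -5.2]
width: 0.128
```

```bash
python3 - <<'E'
from h import *
go([.524,-.237,.0285],-2.5)
E
```

```text
t 5.575 pos [ 0.5153 -0.2372  0.0303] yh -2.51 F [ 0.2 -0.3 -5.2] w 0.128 j [ 0.08  0.62  0.37  1.94 -0.35  0.65  0.63]
xyz [0.009 0.144 0.03 ] twist [-0.001 -0.    -0.001]
```

>>> {"op": "jog_arm", "data": {
  "moves": [
    {"xyz": [0,0.05,0.02],"twist": [0,0,0],"grip": 1},
    {"xyz": [0,0.09,0.025],"twist": [0,0,0],"grip": 1},
    {"xyz": [0,0.11,0.025],"twist": [0,0,0],"grip": 1},
    {"xyz": [0,0.11,0.025],"twist": [0,0,0],"grip": 1}
  ]
}}

```text
clock: 6.08
position: [0.5221, -0.2375, 0.0289]
ee_rot: [2.27, 2.172, 0.0]
force: [-0.8, -0.2, -5.4]
width: 0.125
```

>>> {"op": "jog_arm", "data": {
  "moves": [
    {"xyz": [0,0.02,0],"twist": [0,0,0],"grip": 1},
    {"xyz": [0,0.04,0],"twist": [0,0,0],"grip": 1},
    {"xyz": [0,0.04,0],"twist": [0,0,0],"grip": 1}
  ]
}}

```text
clock: 6.45
position: [0.5237, -0.2375, 0.0287]
ee_rot: [-2.269, -2.171, 0.001]
force: [-2.8, -0.6, -4.2]
width: 0.127
```

```bash
python3 - <<'E'
from h import *
go([.524,-.237,.0285],-2.5); print(arm.observe()["ft_torque"])
i=arm.get_image("wrist");cv2.imwrite("pics/w3.png",i)
E
```

```text
t 6.45 pos [ 0.5237 -0.2375  0.0287] yh -2.53 F [-2.8 -0.6 -4.2] w 0.127 j [ 0.08  0.63  0.37  1.92 -0.35  0.66  0.62]
xyz [0.009 0.005 0.003] twist [-0.007 -0.002 -0.003]
[-0.05143658  0.80685124 -0.04018141]
```

View pics/w3.png

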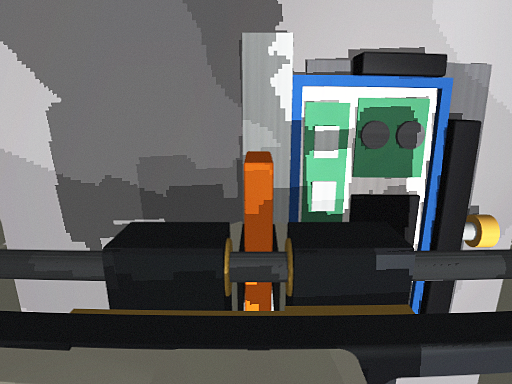

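The bar edge (col ~293) now meets the blue frame edge along its visible length, with about 3 N of contact. I'll press a little more and seat it on the mat.

>>> {"op": "jog_arm", "data": {
  "moves": [
    {"xyz": [0,0.03,0.02],"twist": [0,0,0],"grip": 1},
    {"xyz": [0,0.04,0.03],"twist": [0,0,0],"grip": 1},
    {"xyz": [0,0.04,0.03],"twist": [0,0,0],"grip": 1},
    {"xyz": [0,0.04,0.03],"twist": [0,0,0],"grip": 1}
  ]
}}

```text
clock: 7.0
position: [0.5237, -0.2376, 0.0284]
ee_rot: [-2.268, -2.167, 0.002]
force: [-18.6, 3.4, 25.7]
width: 0.128
```

```bash
python3 - <<'E'
from h import *
go([.524,-.237,.0285],-2.5); print(arm.observe()["ft_torque"])
E
```

```text
t 7.0 pos [ 0.5237 -0.2376  0.0284] yh -2.6 F [-18.6   3.4  25.7] w 0.128 j [ 0.08  0.63  0.37  1.92 -0.35  0.66  0.62]
xyz [ 0.01   0.004 -0.002] twist [-0.023 -0.012 -0.01 ]
[0.73837524 3.88787821 0.09832036]
```

>>> {"op": "jog_arm", "data": {
  "moves": [
    {"xyz": [0,-0.015,-0.022],"twist": [0,0,0],"grip": 1},
    {"xyz": [0,-0.015,-0.022],"twist": [0,0,0],"grip": 1},
    {"xyz": [0,-0.015,-0.022],"twist": [0,0,0],"grip": 1}
  ]
}}

```text
clock: 7.38
position: [0.5237, -0.2376, 0.0284]
ee_rot: [-2.269, -2.169, 0.002]
force: [-8.3, 1.7, 4.7]
width: 0.129
```

>>> {"op": "jog_arm", "data": {
  "moves": [
    {"xyz": [0,0,0],"twist": [0,0,0],"grip": 0.4},
    {"xyz": [0,0,0],"twist": [0,0,0],"grip": 0.4},
    {"xyz": [0,0,0],"twist": [0,0,0],"grip": 0.4},
    {"xyz": [0,0,0],"twist": [0,0,0],"grip": 0.4}
  ]
}}

```text
clock: 7.88
position: [0.5263, -0.2377, 0.0285]
ee_rot: [2.269, 2.172, 0.001]
force: [-1.4, -0.1, 0.2]
width: 0.3
```

```bash
python3 - <<'E'
from h import *
go([.524,-.237,.0285],-2.5)
i=arm.get_image("wrist");cv2.imwrite("pics/w4.png",i[:330])
E
```

```text
t 7.875 pos [ 0.5263 -0.2377  0.0285] yh -2.51 F [-1.4 -0.1  0.2] w 0.3 j [ 0.08  0.63  0.37  1.91 -0.36  0.66  0.62]
xyz [ 0.01  -0.04   0.001] twist [ 0.004  0.001 -0.001]
```

View pics/w4.png

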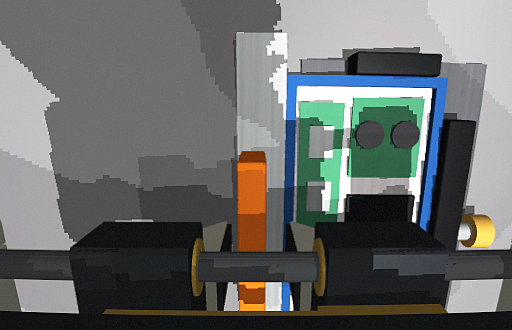

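Released: the bar edge (col ~288) still meets the frame, and the fingers are clear on both sides. I'll lift straight up.

>>> {"op": "jog_arm", "data": {
  "moves": [
    {"xyz": [0,-0.04,-0.3],"twist": [0,0,0],"grip": 0.4},
    {"xyz": [0,-0.04,-0.9],"twist": [0,0,0],"grip": 0.4},
    {"xyz": [0,-0.04,-1.7],"twist": [0,0,0],"grip": 0.4},
    {"xyz": [-0.3,-0.04,-2.5],"twist": [0,0,0],"grip": 0.4},
    {"xyz": [-1.5,-0.04,-2.8],"twist": [0,0,0],"grip": 0.4}
  ]
}}

```text
clock: 8.55
position: [0.5228, -0.314, 0.1981]
ee_rot: [2.26, 2.177, 0.007]
force: [0.3, -0.7, 0.1]
width: 0.3
```

>>> {"op": "jog_arm", "data": {
  "moves": [
    {"xyz": [-0.8,0,0],"twist": [0,0,0],"grip": 0.4},
    {"xyz": [-1.6,0,0],"twist": [0,0,0],"grip": 0.4},
    {"xyz": [-2.2,0,0],"twist": [0,0,0],"grip": 0.4},
    {"xyz": [-2.2,0,0],"twist": [0,0,0],"grip": 0.4},
    {"xyz": [-2.2,0,0],"twist": [0,0,0],"grip": 0.4}
  ]
}}

```text
clock: 9.18
position: [0.5143, -0.4473, 0.1942]
ee_rot: [2.27, 2.172, 0.001]
force: [0.0, 0.3, 0.1]
width: 0.301
```

```bash
python3 - <<'E'
from h import *
go([.524,-.237,.0285],-2.5)
i=arm.get_image("wrist");t=arm.get_image("top")
cv2.imwrite("pics/w5.png",np.hstack([i,cv2.resize(t[165:245,270:350],(280,280),interpolation=2) if 0 else cv2.copyMakeBorder(cv2.resize(t[165:245,270:350],(280,280),interpolation=2),0,104,0,0,0)]))
E
```

```text
t 9.175 pos [ 0.5143 -0.4473  0.1942] yh -2.52 F [0.  0.3 0.1] w 0.301 j [ 0.34  0.59  0.49  1.5  -0.29  1.12  0.84]
xyz [3.508 0.006 2.763] twist [ 0.003 -0.003 -0.002]
```

View pics/w5.png

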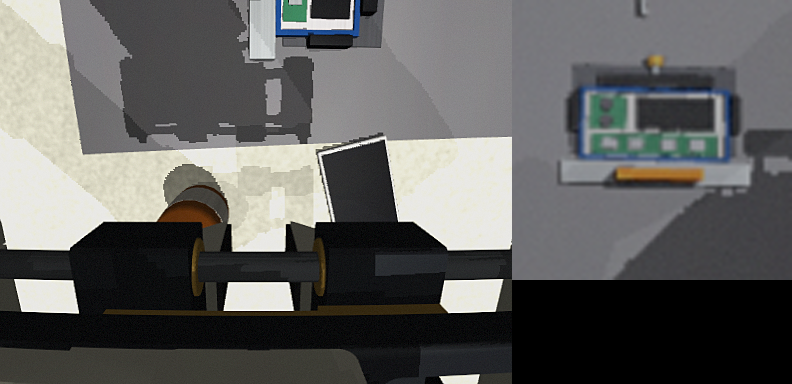

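The top crop shows the bar flush along the frame edge, with overhang of 22 px on one side and 19 px on the other. The wrist view shows no gap at the −y end (col ~275). The bottle and spare phone are in place and the force is about zero, so I'm handing in.

```bash
python3 -c "
from h import *
print(arm.sign_off())"
```

```text
the job is handed in; nothing more can be done
None
```

The straightedge is lying on the mat with its working edge flush against the frame's free long edge. I let go of it and handed the job in at about 9.3 s of the 38 s allowed.

- **Placing:** I gripped it by the orange grip, turned it about 34°, and carried it over to the frame. Then I lowered it and pressed it lightly against the frame and the mat, peaking at about 19 N sideways and 26 N down. I eased off, opened the fingers partway and backed away.
- **Flush and centred:** In the last pictures there was no visible gap at the middle or at either end. It was centred to within about 5 mm by the wrist camera, and closer in the top view.
- **Flat and clear:** When seated, the gripper was within about 0.3 mm of its height at pick-up, so the bar should be flat. Tilt was not measured separately. The tool force after backing off was about 0 N.
- **Bystanders:** The path stayed clear of them. The bottle and spare phone looked undisturbed; I did not measure any of the bystanders individually.
- **Disagreement:** The top and wrist views differed by about 7 mm on where the grip was at pick-up, and by about 4–7 mm on the frame edge. I went by the wrist view and by contact at placing; no other check failed.

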